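# Fit the fan nozzle on the blow-off unit and hold the flow dial at full

### The arm

A 6-joint arm with a two-finger parallel gripper is mounted at the origin on the work surface. World frame = base frame: x ahead of the robot, y to its left, z up, the work surface at z = 0. Lengths are in mm, angles in rad, forces in N, time in s.
With the tool pointing down it reaches from about 400 to 825 mm from the base axis. Payload 7 kg.
Tool frame: the origin (TCP) lies at the very end of the fingers, on their centre line; the grasp point (between the pads) lies 19 mm behind it; z points along the fingers, y is the line along which they close (so a half turn about z gives the same grasp; the last joint's range is limited). The gripper opens to 88 mm and grips with 3 to 60 N. Pads are 19 mm wide; open, the fingers measure 130 mm over their backs; the gripper's body (78 mm by 193 mm) begins 47 mm behind the grasp point.
Start: joints at [1.578, 0.359, 0.012, 0, -1.224, -0.288], TCP at [187.068, 648.537, 193.661] pointing down, gripper open.
Joint ranges: [-3.07, 3.07], [-1.43, 2.12], [-1.02, 1.25], [-3.03, 1.67], [-3.05, -0], [-3.03, 3.03]. Speed limits (rad/s): [2.39, 2.39, 3.01, 3.14, 3.14, 3.14].

### API

Orientations are given as a unit quaternion [x, y, z, w].
In Python, from plant import bot gives the robot as it stands. Calls block until the motion is done:
- bot.move_ptp(position, orientation): joint-space move of the TCP to a pose.
- bot.line_to(position, velocity=150, ori=None): straight line of the TCP; ori=None keeps the orientation; velocity is the mean speed in mm/s.
- bot.move_joints(angles): joint-space move.
- bot.move_gripper(opening, force=None): finger opening in mm; force is the grip in N (None keeps the last); returns when the fingers have stopped.
- bot.pause(seconds).
- bot.solve_ik(position, orientation): joint angles nearest the present ones, or None.
- bot.read_state(): the state.
- bot.camera(name): name is "scene" or "top" or "wrist"; returns the picture (384x512x3 uint8, red, green, blue); there is no depth.
- bot.get_calibration(name): a dict with "fx", "fy", "cx", "cy" (pixels), "distortion" ([k1, k2, p1, p2, k3] as OpenCV has them; the pictures are not rectified), "view" (4x4, takes a point from world to camera coordinates); the wrist camera has in their place "T_tool_cam" (4x4, takes a point from camera to tool coordinates, whose origin is the TCP and whose axes are the flange's). Camera axes: x right, y up, looking along -z (the intrinsics and any distortion apply to the point x, -y, -z); pixel columns grow to the right and rows downward; lengths in mm; the calibration is good to about 2 mm. A picture is of the moment at which its call begins: read the wrist's pose just before it. get_calibration takes no time and is no camera call.
A pose or a line that the arm cannot do raises bot.Unreachable and nothing moves.
- bot.close_job(): hands the job in; it is judged then, once.
The state is a dict: "t": time; "joint_pos": joint angles; "qvel": joint speeds; "tau": joint torques, N m; "tcp_pos": TCP position; "eef_rot": TCP orientation; "contact_force": force on the tool from outside, world axes, zero at the start; "moment": the same for the moment, N m; "width": finger opening in mm; "finger_force": force on a finger pad.
Only numpy, scipy, OpenCV 4.12 (cv2) and the standard library are available. Lean on these libraries where they do the work, as an engineer would, in place of code of your own. Each camera call takes 0.05 s, during which the arm holds its last target. There are 200 camera calls.

### The job

Take the fan nozzle (the one with the wide flat bill) from the tray and push it firmly and fully home on the upright outlet of the blow-off unit. Only then, turn the spring-return flow dial clockwise past its first two clicks to the third (full flow), and finish still holding it there with the gripper, because it springs back to off when let go. Leave the other two nozzles and the label roll where they are.

Things in the scene. Friction and masses are not known exactly. Their poses are not given: they have to be found in the camera images.
- unit: Bench air blow-off unit: grey steel box 180 (x) x 260 (y) x 90 mm high, fixed to the bench. Origin: centre of its underside; its front faces its own -x. On its flat top, 90 mm up: the outlet spigot at local (0, +78) mm, the flow dial at local (-12, -74) mm and a round gauge 42 mm across, 11 mm high, at local (58, 2) mm. A thin hose leaves the back (+x).
- outlet (a point): Centre of the outlet's seat: upper face of a round steel flange 58 mm across, 96 mm above the bench. The aluminium spigot rises from it along +z: 32 mm diameter for the first 26 mm, then tapering to 23 mm at its top, 34 mm above the seat. A nozzle fully home has its lower rim on this seat. Axes parallel to the unit's.
- dial (a joint): Angle of the flow dial, rad: 0 = off (rest), grows clockwise seen from above; clicks at 0.436, 0.873 and 1.309 (third = full flow), solid stop at 1.40. Its spring turns it back to 0 from anywhere when let go; no click holds it. Turning takes 0.07 to 0.18 N m (up to 6 N sideways at the bar's end), easing into each click, 0.07 more out of it; holding it at the third 0.14 to 0.21 N m.
- dial_grip (a point): Point on the dial's upright axis in its black grip bar, 120 mm above the bench; turns with the dial. The bar, 66 x 12 mm, 101 to 133 mm above the bench, is centred on the axis and lies along this point's x; a white line on top marks its +x half. It points 37.5 deg left (to +y) of the unit's x at rest, 37.5 deg right at the third click. The round skirt under it is 54 mm across, its top 101 mm up.
- fan_nozzle: The fan nozzle: loose, aluminium, about 0.1 kg, 96 mm tall, standing socket down in the tray. Origin: centre of its lower rim, z up. Socket 42.4 mm outside, 34.4 mm bore, 39 mm deep, open below, its outside up to 47 mm height; a cone to 57 mm; then a flat bill 14 mm thick (along its y) and, along its x, 34 mm wide, 44 mm from 64 and 54 mm from 72 to 96 mm height. Dark slit in the top.
- jet_nozzle: Other nozzle, to be left: same socket, then a round cone narrowing to a 15 mm tip, 100 mm tall. Origin: centre of its lower rim. About 0.1 kg, loose.
- rose_nozzle: Other nozzle, to be left: same socket, then a 24 mm neck and a round head 50 mm across with many small holes, 86 mm tall. Origin: centre of its lower rim. About 0.1 kg, loose.
- tray: Low open black tray, fixed to the bench, 262 (x) x 130 (y) x 16 mm high with 3 mm floor and walls, in which the three nozzles stand in a row along its x, about 80 mm apart, in any order. Origin: centre of its underside.
- label_roll: Loose roll of white labels standing on its flat face behind the gap between unit and tray, 68 mm across, 26 mm core hole, 40 mm high, 0.12 kg; to be left. Origin: centre of its underside.
There are look-alikes about, which are no part of the job. What is shaped like the label_roll but blue is not meant.

How it is judged (in metres and radians):
On the way, in this order (a step that is already met when the one before it is completed fails the run):
1. the fan nozzle is pushed fully home on the outlet, pressed onto its seat with at least 4 N (z of fan_nozzle in the frame of outlet below 0.003 m and horizontal distance between fan_nozzle and outlet below 0.004 m and angle between fan_nozzle's own z axis and vertical below 0.06 rad and contact force between fan_nozzle and unit above 4 N), for 0.1 s.
2. the gripper has turned the dial to its third click and keeps it there for half a second (value of joint dial above 1.22 rad and contact force between the fingers and dial above 1 N), for 0.5 s.
At the end, for the whole second after the job is handed in: The robot's fingers are still holding the dial at its third click (joint above 1.22 rad, more than 1 N of finger contact, nothing else propping it), and the fan nozzle sits let go and fully home on the outlet: its rim within 3 mm of the seat, within 4 mm of centre, tilted less than 0.06 rad (all of step 2 and contact force between each of fan_nozzle, jet_nozzle, rose_nozzle, label_roll and dial below 0.2 N and z of fan_nozzle in the frame of outlet below 0.003 m and horizontal distance between fan_nozzle and outlet below 0.004 m and angle between fan_nozzle's own z axis and vertical below 0.06 rad and contact force between each of the arm, the fingers and fan_nozzle below 0.2 N); the arm keeps its last pose, push and grip.
It fails at once if the air is opened (dial past 0.25 rad) while the fan nozzle is not home on the outlet (value of joint dial above 0.25 rad and (z of fan_nozzle in the frame of outlet above 0.004 m or horizontal distance between fan_nozzle and outlet above 0.006 m)).
It fails at once if another nozzle is moved more than 25 mm or tipped over (distance of any of jet_nozzle, rose_nozzle from where it was at the start of the episode above 0.025 m or angle between any of jet_nozzle, rose_nozzle's own z axis and vertical above 0.4 rad).
It fails at once if the label roll is moved more than 25 mm (distance of label_roll from where it was at the start of the episode above 0.025 m).
It also fails if it takes over 56 s, if anything falls off the work surface, if the arm or the gripper's body presses on something with over 40 N, if the wrist force passes 120 N, or if a joint passes its speed limit or range.

## Working session

There is one attempt and no reset: what is moved stays moved. The work goes in short steps, each a Python script; the robot and the scene stay as the last script left them, time stands still between calls to the robot, and variables do not carry over. Pictures are saved under pics/ and viewed, at most 10 in all, crops included, and the job is handed in when it is done.

```bash
ls; mkdir -p pics; python3 - <<'E'
from plant import bot
import cv2,numpy as np
a=bot.camera("scene");b=bot.camera("top")
cv2.imwrite("pics/s.png",a[...,::-1]);cv2.imwrite("pics/t.png",b[...,::-1])
for n in("scene","top","wrist"):print(n,bot.get_calibration(n))
s=bot.read_state();print(s)
E
```

```text
pics
scene {'fx': 417.06812808260156, 'fy': 417.06812808260156, 'cx': 258.67925359132283, 'cy': 188.3123791156883, 'distortion': array([-0.09866206,  0.        ,  0.        ,  0.        ,  0.        ]), 'view': array([[-6.59782322e-01,  7.51416056e-01, -7.82291460e-03,
         4.33836955e+02],
       [-6.26083814e-01, -5.43917282e-01,  5.58724484e-01,
         3.12409601e+02],
       [ 4.15579530e-01,  3.73534338e-01,  8.29316437e-01,
        -1.31655536e+03],
       [ 0.00000000e+00,  0.00000000e+00,  0.00000000e+00,
         1.00000000e+00]])}
top {'fx': 455.12292809609045, 'fy': 455.12292809609045, 'cx': 255.56894856388965, 'cy': 189.6610732863607, 'distortion': array([-0.16089813,  0.        ,  0.        ,  0.        ,  0.        ]), 'view': array([[ 2.29724405e-02, -9.99735783e-01, -7.94842611e-04,
        -1.63658010e+01],
       [ 9.87412275e-01,  2.25647993e-02,  1.56549765e-01,
        -6.05072278e+02],
       [-1.56490467e-01, -4.38116752e-03,  9.87669752e-01,
        -1.08269357e+03],
       [ 0.00000000e+00,  0.00000000e+00,  0.00000000e+00,
         1.00000000e+00]])}
w
[... 543 characters left out ...]
00e+00]])}
{'t': 0.1, 'joint_pos': array([ 1.57807912e+00,  3.59300921e-01,  1.11697412e-02, -3.09296970e-04,
       -1.22416316e+00, -2.88192529e-01]), 'qvel': array([ 0.00029966, -0.00196503,  0.0034239 ,  0.00170755,  0.00130267,
        0.00091021]), 'tau': array([-2.64644383e-03, -5.84163308e+01,  2.93749040e+01,  7.01551795e+00,
        1.01687617e-02, -4.62517312e-05]), 'tcp_pos': array([186.96571118, 648.06701206, 192.83397185]), 'eef_rot': array([ 9.90144760e-01, -1.40045607e-01, -3.35725455e-05,  7.62251626e-04]), 'contact_force': array([-0.20986055, -0.68541678, -0.91837127]), 'moment': array([ 0.04437382, -0.0301936 ,  0.05690709]), 'finger_force': 0.0, 'width': 87.5809861346568}
```

View pics/s.png

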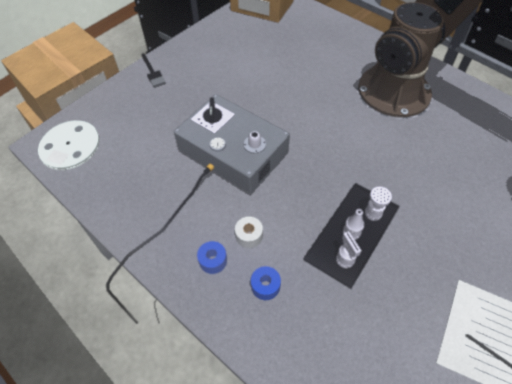

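View pics/t.png

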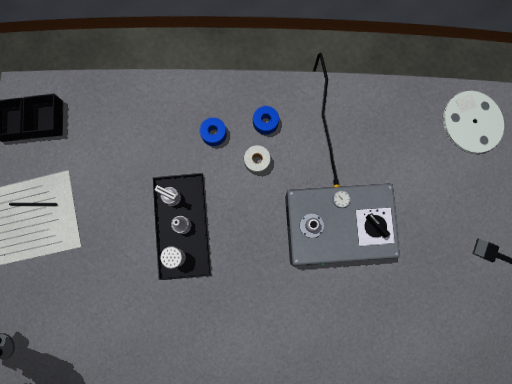

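Top view: the three nozzles in the tray are the bill-shaped one at about (167,193), a cone tip at (180,225) and a perforated round head at (172,258). The first has the wide flat bill, so it is the fan nozzle; I'll confirm that in a wrist crop. The white roll is at (257,158), and the blue rolls are look-alikes. On the unit, the outlet is at (312,225) and the dial at (376,226).

```bash
cat > h.py <<'E'
from plant import bot
import cv2,numpy as np
from scipy.spatial.transform import Rotation as R
def cast(c,T,px,z):
    "pixels -> world points on plane z; T = camera->world"
    K=np.array([[c['fx'],0,c['cx']],[0,c['fy'],c['cy']],[0,0,1]])
    n=cv2.undistortPoints(np.array(px,float).reshape(-1,1,2),K,c['distortion'])[:,0]
    d=np.c_[n[:,0],-n[:,1],-np.ones(len(n))]@T[:3,:3].T
    o=T[:3,3]; return o+d*((np.broadcast_to(z,len(n))-o[2])/d[:,2])[:,None]
def fixed(name,px,z):
    c=bot.get_calibration(name); return cast(c,np.linalg.inv(c['view']),px,z)
def wrist_pose(s):
    T=np.eye(4);T[:3,:3]=R.from_quat(s['eef_rot']).as_matrix();T[:3,3]=s['tcp_pos']
    return T@bot.get_calibration('wrist')['T_tool_cam']
def down(yaw):
    "tool z down, tool y axis at angle yaw+90deg.. tool x at yaw"
    x=np.array([np.cos(yaw),np.sin(yaw),0]);z=np.array([0,0,-1.]);y=np.cross(z,x)
    return R.from_matrix(np.c_[x,y,z]).as_quat()
E
python3 - <<'E'
from h import *
print(fixed('top',[[156,188],[175,198],[180,225],[172,258]],[99,99,103,89]).round())
print(fixed('top',[[312,225],[376,226]],[130,133]).round())
print(fixed('top',[[288,190],[391,184],[398,257],[292,264]],90).round(),fixed('top',[[154,178],[203,174],[209,275],[159,279]],16).round())
print(fixed('top',[[257,156]],40).round())
print(R.from_quat(bot.read_state()['eef_rot']).as_matrix().round(2))
E
```

```text
[[596. 235.  99.]
 [573. 188.  99.]
 [509. 172. 103.]
 [431. 191.  89.]]
[[ 514. -133.  130.]
 [ 514. -281.  133.]]
[[ 600.  -80.   90.]
 [ 620. -331.   90.]
 [ 444. -345.   90.]
 [ 424.  -92.   90.]] [[635. 261.  16.]
 [648. 134.  16.]
 [392. 109.  16.]
 [378. 235.  16.]]
[[693.  -4.  40.]]
[[ 0.96 -0.28 -0.  ]
 [-0.28 -0.96 -0.  ]
 [ 0.    0.   -1.  ]]
```

```bash
python3 - <<'E'
from h import *
d=np.deg2rad
for n,p,y in [('fan',[584,211,220],64),('fan',[584,211,220],244)]+[('out',[514,-133,260],y) for y in(-90,-60,-30,0,30,60,90)]+[('dial',[514,-281,120],y) for y in (35,-40,215,140)]:
    q=bot.solve_ik(p,down(d(y)));print(n,y,None if q is None else np.round(q,2))
bot.move_ptp([584,211,220],down(d(64)))
s=bot.read_state();im=bot.camera('wrist')
np.savez('w1.npz',im=im,T=wrist_pose(s));print(s['tcp_pos'],s['t'])
cv2.imwrite('pics/w1.png',cv2.resize(im[...,::-1],(768,576)))
E
```

```text
fan 64 [ 0.66  0.26 -0.07  0.   -1.24  2.03]
fan 244 [ 0.66  0.26 -0.07  0.   -1.24 -1.11]
out -90 [ 0.12  0.08 -0.2   0.   -1.29 -0.12]
out -60 [ 0.12  0.08 -0.2   0.   -1.29  0.41]
out -30 [ 0.12  0.08 -0.2   0.   -1.29  0.93]
out 0 [ 0.12  0.08 -0.2   0.   -1.29  1.45]
out 30 [ 0.12  0.08 -0.2   0.   -1.29  1.98]
out 60 [ 0.12  0.08 -0.2   0.   -1.29  2.5 ]
out 90 [ 0.12  0.08 -0.2   0.   -1.29  3.03]
dial 35 [-0.17  0.27 -0.29  0.   -1.01  2.35]
dial -40 [-0.17  0.27 -0.29  0.   -1.01  1.04]
dial 215 [-0.17  0.27 -0.29  0.   -1.01 -0.79]
dial 140 [-0.17  0.27 -0.29  0.   -1.01 -2.1 ]
[583.84726395 211.50507618 219.90847565] 2.225
```

View pics/w1.png

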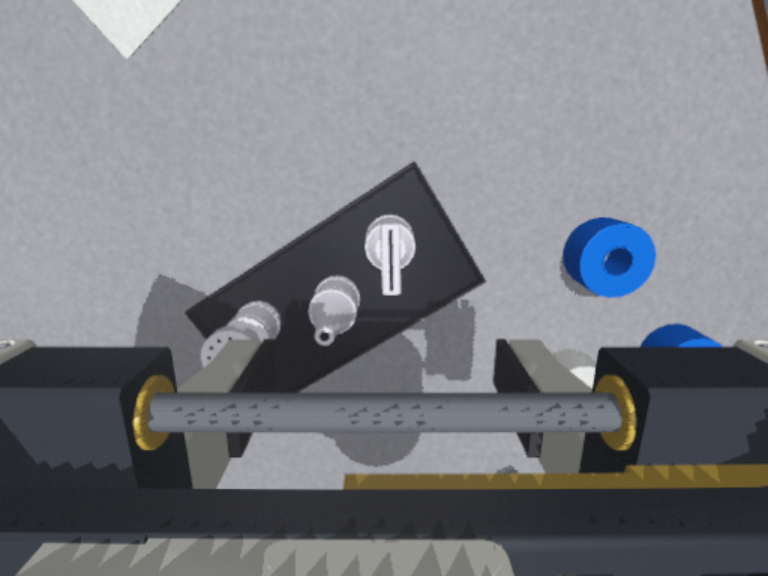

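Wrist view, zoom 1.5: the flat bill with its dark slit runs from (391,226) to (392,294), so this is the fan nozzle. The jet's cone tip is at (325,335) and the rose head at (220,345). I'll measure the bill top precisely.

```bash
python3 - <<'E'
from h import *
d=np.load('w1.npz');im,T=d['im'],d['T'];c=bot.get_calibration('wrist')
x0,y0=235,135;cr=im[y0:y0+75,x0:x0+50];g=cv2.cvtColor(cr,cv2.COLOR_RGB2GRAY)
cv2.imwrite('pics/c1.png',cv2.resize(cr[...,::-1],None,fx=8,fy=8,interpolation=cv2.INTER_NEAREST))
# slit: dark pixels enclosed
for th in(60,90,120):
    n,l,st,ce=cv2.connectedComponentsWithStats((g<th).astype(np.uint8))
    for i in range(1,n):
        if 10<st[i,4]<400:
            print(th,st[i],ce[i]+[x0,y0],cast(c,T,[ce[i]+[x0,y0]],99).round(1))
px=np.array([[391,226],[392,294]])/1.5
print(cast(c,T,px,99).round(1))
E
```

```text
60 [ 0  0  6  5 14] [236.85714286 136.57142857] [[585.3 259.8  99. ]]
90 [25 19  2 34 36] [260.05555556 171.02777778] [[591.1 215.5  99. ]]
120 [24 19  3 39 57] [260.28070175 175.8245614 ] [[588.9 210.5  99. ]]
[[601.4 235.3  99. ]
 [579.9 189.1  99. ]]
```

View pics/c1.png

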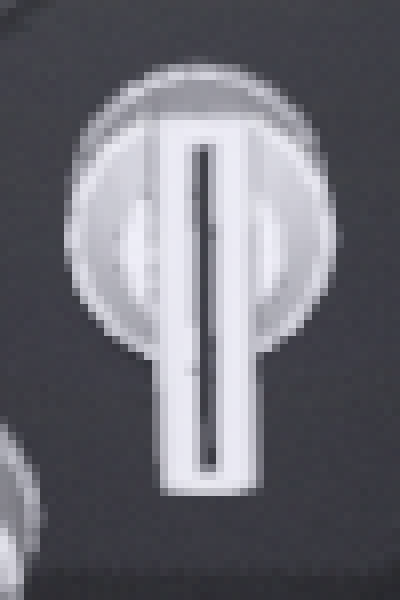

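```bash
python3 - <<'E'
from h import *
d=np.load('w1.npz');T=d['T'];c=bot.get_calibration('wrist')
px=[[235+203/8-.5,135+118/8-.5],[235+210/8-.5,135+492/8-.5]]
p=cast(c,T,px,99);v=p[0]-p[1];yaw=np.arctan2(v[1],v[0]);m=p.mean(0)
print(p.round(1),np.linalg.norm(v),np.rad2deg(yaw),m)
o=down(yaw)
bot.move_gripper(50,20)
bot.move_ptp([m[0],m[1],140],o)
bot.line_to([m[0],m[1],67],60)
print(bot.read_state()['contact_force'],bot.read_state()['tcp_pos'])
bot.move_gripper(0,35)
s=bot.read_state();print(s['width'],s['finger_force'],s['contact_force'],s['tcp_pos'])
im=bot.camera('wrist');cv2.imwrite('pics/g1.png',im[...,::-1])
bot.line_to([m[0],m[1],290],150)
s=bot.read_state();print(s['width'],s['finger_force'],s['contact_force'],s['t'])
np.save('yaw.npy',[yaw,*m])
a=bot.camera('wrist');b=bot.camera('scene')
cv2.imwrite('pics/g2.png',np.hstack([cv2.resize(a[100:384],(400,222)),b[120:342,150:512]])[...,::-1])
E
```

```text
[[601.3 237.   99. ]
 [579.3 189.3  99. ]] 52.49969406700252 65.23302721611968 [590.28144511 213.17384839  99.        ]
[-0.02525437 -0.13867062  0.44133792] [590.55547793 213.33575321  67.47130338]
0.4606872614504788 0.0 [-0.03082033 -1.10332458  0.26377577] [590.29411817 213.16494991  66.97652688]
0.12160997581939442 0.0 [-0.26620074 -0.02750581 -1.3275616 ] 7.525
```

View pics/g2.png

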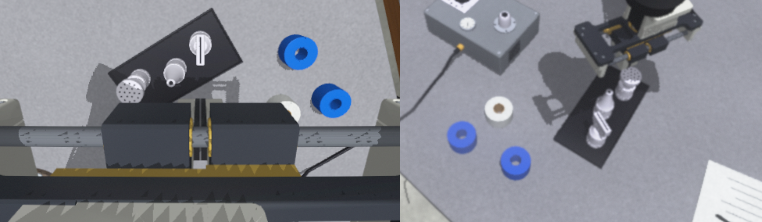

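```bash
python3 - <<'E'
from h import *
s=bot.read_state();print(s['tcp_pos'],s['eef_rot'])
c=bot.get_calibration('wrist')
def proj(c,V,p):
    q=V@np.r_[p,1];n=np.array([[q[0],-q[1],-q[2]]])
    K=np.array([[c['fx'],0,c['cx']],[0,c['fy'],c['cy']],[0,0,1]])
    return cv2.projectPoints(n,np.zeros(3),np.zeros(3),K,c['distortion'])[0].ravel().round(1)
W=np.linalg.inv(wrist_pose(s)); 
print('tcp wrist',proj(c,W,s['tcp_pos']),'bill',proj(c,W,[590,213,99]))
k=bot.get_calibration('scene');print('tcp scene',proj(k,k['view'],s['tcp_pos']),'bill',proj(k,k['view'],[590,213,99]))
k=bot.get_calibration('top');print('tcp top',proj(k,k['view'],s['tcp_pos']),'bill',proj(k,k['view'],[590,213,99]))
g=cv2.imread('pics/g1.png');b=bot.camera('top')[...,::-1]
cv2.imwrite('pics/g3.png',np.hstack([g,b[100:,:256].copy() if 0 else cv2.copyMakeBorder(b[100:340,60:320],0,144,0,0,0)]))
E
```

```text
[590.01575351 213.01755712 289.10901103] [ 8.42306169e-01  5.38998850e-01 -7.46139591e-04  1.54237409e-06]
tcp wrist [255.4 219.2] bill [255.9 164.1]
tcp scene [370.1 194.5] bill [351.5 241.8]
tcp top [146.2 175.7] bill [165.  190.6]
```

View pics/g3.png

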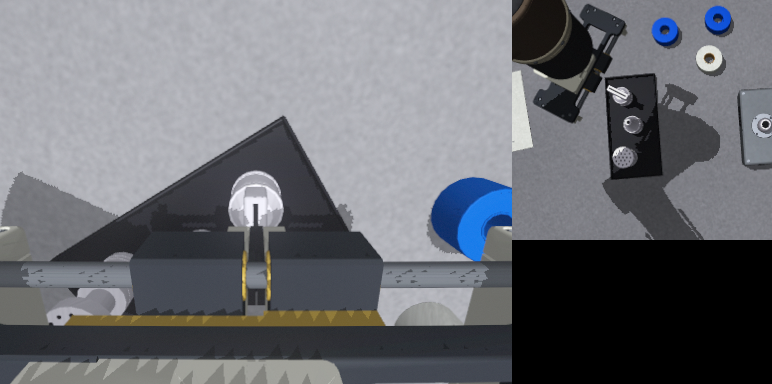

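```bash
python3 - <<'E'
import cv2
g=cv2.imread('pics/g1.png')[150:330,200:320]
cv2.imwrite('pics/g4.png',cv2.resize(g,None,fx=3.3,fy=3.3,interpolation=cv2.INTER_CUBIC))
E
```

```text
(no output)
```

View pics/g4.png

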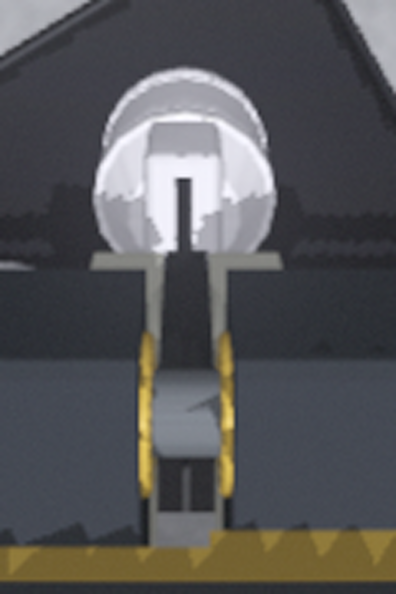

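The crop shows the closed pads ending above the bill top, and the pads hide the bill. They look about 30 mm shorter than the stated TCP implies, while the nozzle position agrees across the cameras. I'll touch the bill top gently with the closed fingers to measure this.

```bash
python3 - <<'E'
from h import *
yaw,mx,my,_=np.load('yaw.npy')
bot.line_to([mx,my,110],200)
f0=bot.read_state()['contact_force'];z=110;print(f0)
while z>52:
    z-=2 if z<80 else 4; bot.line_to([mx,my,z],40); s=bot.read_state()
    df=s['contact_force']-f0
    if abs(df[2])>4: break
print(z,s['tcp_pos'],df,s['t'])
bot.line_to([mx,my,z+15],60);print(bot.read_state()['t'])
E
```

```text
[-0.63371724  0.4201074  -0.08581752]
66 [590.62839832 213.33513643  66.46812808] [ 0.52780508 -1.05807404  4.09148101] 12.225
12.625
```

Contact came at reported z = 66.5 and the bill top is at 99, so the real fingertips sit about 32.5 mm above the reported TCP. I'll allow for that in every height from here.

```bash
echo "OFF=32.5  # real fingertip height above reported TCP" >> h.py; python3 - <<'E'
from h import *
yaw,mx,my,_=np.load('yaw.npy')
bot.line_to([mx,my,80],100)
bot.move_gripper(50,20)
bot.line_to([mx,my,75.5-OFF],80)
bot.move_gripper(0,40)
s=bot.read_state();print(s['width'],s['finger_force'],s['contact_force'],s['tcp_pos'],s['t'])
if s['width']>8:
    bot.line_to([mx,my,250],150)
    s=bot.read_state();print(s['width'],s['finger_force'],s['contact_force'],s['t'])
    im=bot.camera('wrist');np.savez('w2.npz',im=im,T=wrist_pose(s))
    cv2.imwrite('pics/w2.png',cv2.resize(im[130:330,180:340,::-1],None,fx=3,fy=3,interpolation=cv2.INTER_CUBIC))
E
```

```text
13.611271503454425 39.99774992465973 [-0.17815487  0.08620549  0.50861376] [590.30382001 213.2160674   43.10779573] 15.1333
13.75184164217201 39.99702215194702 [ 0.11094973  0.17237374 -0.98200111] 16.6667
```

```bash
python3 - <<'E'
from h import *
bot.move_ptp([454,-133,250],down(0))
bot.pause(.2)
s=bot.read_state();im=bot.camera('wrist');np.savez('w3.npz',im=im,T=wrist_pose(s));print(s['tcp_pos'],s['t'],s['width'])
cv2.imwrite('pics/w3.png',cv2.resize(im[40:240,190:450,::-1],None,fx=3,fy=3,interpolation=cv2.INTER_CUBIC))
E
```

```text
[ 454.49913263 -132.33556462  249.7499341 ] 18.3083 13.972687541930997
```

View pics/w3.png

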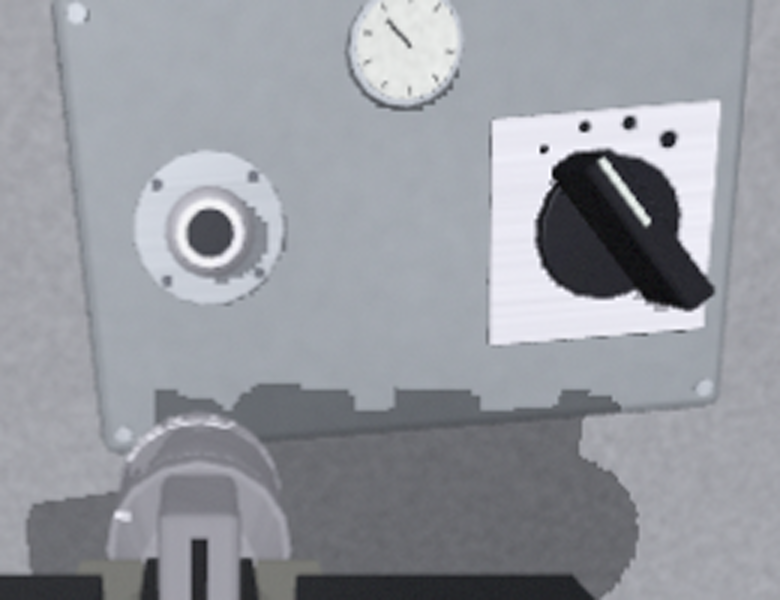

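View pics/w2.png

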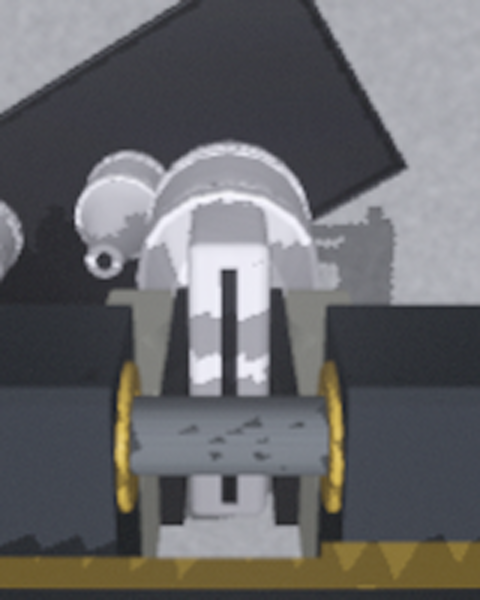

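```bash
python3 - <<'E'
from h import *
c=bot.get_calibration('wrist')
d=np.load('w3.npz');im,T=d['im'],d['T']
g=cv2.cvtColor(im,cv2.COLOR_RGB2GRAY);x0,y0=235,95;cr=g[y0:y0+50,x0:x0+52]
n,l,st,ce=cv2.connectedComponentsWithStats((cr<95).astype(np.uint8))
for i in range(1,n):
    if st[i,4]>30: print(st[i],'hole',cast(c,T,[ce[i]+[x0,y0]],130).round(1))
f=lambda x,y:[190+x/3-.5,40+y/3-.5]
print('flange lr/tb',cast(c,T,[f(134,228),f(286,228),f(210,151),f(210,306)],96).round(1))
print('line',cast(c,T,[f(601,160),f(650,224)],133).round(1))
print('unit edge left/right',cast(c,T,[f(75,13),f(122,435),f(704,388)],90).round(1))
print('skirt lr/b',cast(c,T,[f(537,230),f(680,215)],101).round(1))
d=np.load('w2.npz');T=d['T'];h=lambda x,y:[180+x/3-.5,130+y/3-.5]
p=cast(c,T,[h(229,243),h(229,515)],306); Rt=np.linalg.inv(T@np.linalg.inv(c['T_tool_cam']))
print('bill in tool',(np.c_[p,np.ones(2)]@Rt.T).round(1))
E
```

```text
[ 18  15  14  15 169] hole [[ 519.3 -136.8  130. ]]
flange lr/tb [[ 519.4 -108.2   96. ]
 [ 519.5 -166.2   96. ]
 [ 547.3 -137.1   96. ]
 [ 489.9 -137.3   96. ]]
line [[ 543.3 -267.2  133. ]
 [ 522.7 -286.8  133. ]]
unit edge left/right [[ 595.1  -87.9   90. ]
 [ 435.8 -101.    90. ]
 [ 456.  -340.5   90. ]]
skirt lr/b [[ 519.1 -260.3  101. ]
 [ 524.8 -313.7  101. ]]
bill in tool [[ 29.1   0.7 -57.1   1. ]
 [-23.1   0.7 -57.1   1. ]]
```

Picture w3: the spigot hole is at crop (211,232), which casts to the outlet at about (519,-137). The dial's white line runs from (601,160) to (650,224), giving 37.5° left as described. The nozzle is held upright. I'll insert it in small steps, shifting sideways to follow the lateral force.

```bash
python3 - <<'E'
from h import *
p=np.array([519.2,-136.5])
bot.move_ptp([*p,185],down(0));bot.pause(.2)
f0=bot.read_state()['contact_force'];z=185.;print(f0)
bot.line_to([*p,172],80);z=172.
while z>130:
    z-=3 if z>141 else 1; bot.line_to([*p,z],40); s=bot.read_state();f=s['contact_force']-f0
    print(z,s['tcp_pos'].round(1),f.round(1),round(s['width'],1),round(s['t'],1))
    if f[2]>25: break
    l=f[:2]; 
    if np.linalg.norm(l)>2.5: p+=np.clip(.12*l,-1,1)
E
```

```text
[ 0.9568772  -0.33340738 -0.17682914]
169.0 [ 519.2 -136.5  169.1] [-1.2  0.3 -1.5] 13.6 19.6
166.0 [ 519.1 -136.5  165.8] [-1.5  0.2 -0.4] 13.4 19.8
163.0 [ 519.  -136.5  162.8] [-1.9 -0.3 -1. ] 13.6 20.1
160.0 [ 519.  -136.5  159.8] [-1.3  1.1 -0.5] 13.5 20.3
157.0 [ 519.  -136.5  156.8] [-1.4  1.  -0.6] 14.1 20.6
154.0 [ 519.  -136.5  153.7] [-0.6  1.4 -1.6] 14.1 20.8
151.0 [ 519.  -136.5  150.8] [-1.4  0.7 -0.8] 13.6 21.1
148.0 [ 519.  -136.5  147.8] [-1.5  0.2  0.3] 13.7 21.3
145.0 [ 519.  -136.5  144.8] [-0.7 -0.4 -0.2] 13.4 21.6
142.0 [ 519.  -136.5  141.8] [-1.2  1.1 -0.3] 13.7 21.8
139.0 [ 519.  -136.5  138.8] [-1.7 -0.3 -0.8] 13.8 22.1
138.0 [ 519.2 -136.5  138. ] [-1.3  0.7 -1.8] 13.5 22.3
137.0 [ 519.2 -136.5  137. ] [-0.6  0.8 -1.2] 13.7 22.6
136.0 [ 519.3 -136.5  136.1] [-0.2  0.7 -0. ] 13.5 22.8
135.0 [ 519.5 -136.6  136.1] [-3.   1.   8.4] 13.8 23.1
134.0 [ 519.6 -136.5  136. ] [-4.7  3.1 13.2] 13.7 23.3
133.0 [ 519.7 -136.5  136. ] [-5.8  2.3 19.8] 14.1 23.6
132.0 [ 519.7 -136.5  136. ] [-5.6  1.9 24.2] 13.9 23.8
131.0 [ 519.8 -136.5  135.9] [-6.6  0.8 29.4] 13.7 24.1
```

The nozzle is seated: TCP stopped at z = 136.0 as predicted, pressed with 29 N. Next I release it and grip the dial.

```bash
python3 - <<'E'
from h import *
bot.pause(.3)
s=bot.read_state();x,y=519.3,-136.5
bot.line_to([x,y,135.5],40)
bot.move_gripper(45,40)
bot.line_to([x,y,220],150)
s=bot.read_state();im=bot.camera('top');cv2.imwrite('pics/t2.png',im[...,::-1])
c=np.array([520.,-288.5]);a=np.deg2rad(42.2)
bot.move_ptp([*c,200],down(a));bot.pause(.2)
f0=bot.read_state()['contact_force'];print(bot.read_state()['t'],f0)
bot.line_to([*c,106-OFF],100)
s=bot.read_state();print(s['contact_force'].round(1),s['tcp_pos'])
bot.move_gripper(0,50)
s=bot.read_state();print(s['t'],s['width'],s['finger_force'],s['contact_force'].round(1),s['moment'].round(2),s['joint_pos'].round(2))
np.save('f0.npy',f0)
E
```

```text
27.3333 [ 0.02412511 -0.63266703  0.03803983]
[-0.  -0.5  0.9] [ 520.45853402 -288.63948104   74.1602691 ]
29.3917 11.70078772576388 49.99773323535919 [ 0.4 -0.5  0.8] [-0.14 -0.04  0.06] [-0.18  0.33 -0.33  0.   -0.91  2.49]
```

```bash
python3 - <<'E'
from h import *
f0=np.load('f0.npy');c=np.array([520.,-288.5])
for k in list(range(8,73,8))+[76.5]:
    bot.move_ptp([*c,106-OFF],down(np.deg2rad(42.2-k)));s=bot.read_state();f=s['contact_force']-f0
    yaw=np.rad2deg(np.arctan2(*R.from_quat(s['eef_rot']).as_matrix()[[1,0],0]))
    print(k,round(42.2-yaw,1),s['tcp_pos'].round(1),f.round(1),s['moment'].round(2),round(s['width'],1),round(s['t'],1))
    if np.linalg.norm(f[:2])>4: c+=np.clip(.1*f[:2],-.7,.7)
bot.pause(.7);s=bot.read_state();print(s['finger_force'],s['contact_force'],s['moment'],s['t'])
im=bot.camera('wrist');b=bot.camera('scene')
u=cv2.resize(b[80:200,160:310],(480,384),interpolation=cv2.INTER_CUBIC)
cv2.imwrite('pics/f.png',np.hstack([cv2.resize(im,(320,384)) if 0 else im[:,128:448],u])[...,::-1])
E
```

```text
8 7.8 [ 520.  -288.6   73.6] [-0.3  1.3  1. ] [-0.18 -0.03  0.1 ] 11.5 29.6
16 15.6 [ 520.1 -288.5   73.6] [-0.2  0.6  0.8] [-0.13 -0.05  0.03] 11.9 29.9
24 23.6 [ 520.1 -288.5   73.6] [ 0.   0.2 -0. ] [-0.18 -0.02  0.12] 11.6 30.2
32 31.6 [ 520.  -288.6   73.6] [0.3 0.7 1.8] [-0.17  0.05  0.09] 11.6 30.4
40 39.5 [ 520.1 -288.5   73.6] [-0.1  0.8  0.9] [-0.17  0.07  0.14] 11.8 30.7
48 47.5 [ 520.  -288.5   73.6] [-1.   1.1  1.4] [-0.1   0.05  0.1 ] 11.6 30.9
56 55.5 [ 520.  -288.5   73.6] [-0.6 -0.2  1.9] [-0.07  0.13  0.13] 11.7 31.2
64 63.5 [ 520.1 -288.5   73.6] [-0.5  0.7  2.6] [-0.06  0.08  0.13] 11.7 31.5
72 71.5 [ 520.  -288.5   73.6] [-0.3  1.1  2. ] [0.09 0.17 0.15] 11.8 31.7
76.5 76.1 [ 520.  -288.5   73.5] [-0.4  0.9  3.6] [0.06 0.24 0.2 ] 11.8 32.0
50.01506745815277 [-0.64485127  0.10796522  3.00248651] [0.19418758 0.16293395 0.25615314] 32.6667
```

View pics/f.png

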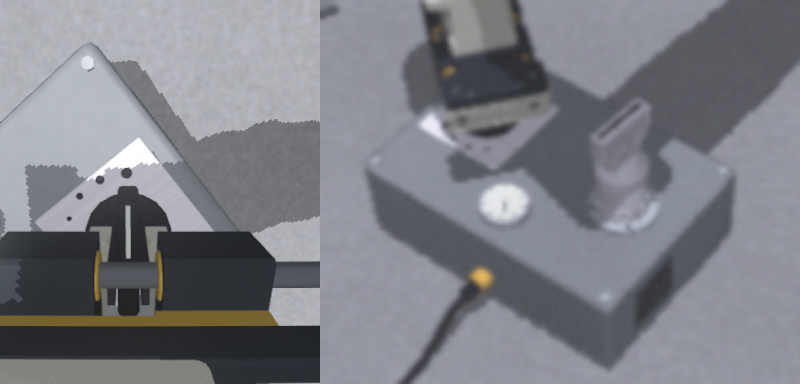

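The white line at (127,220) points at the largest dot at (126,173), so the dial is held at full flow between the pads. On the right, the fan nozzle stands upright and free on its flange at about (620,205).

```bash
python3 -c "
from plant import bot
print(bot.close_job())"
```

```text
the job is handed in; nothing more can be done
None
```

Job handed in: the fan nozzle is home on the outlet, pressed with about 29 N and then let go, and the gripper is holding the dial at its third click with 50 N; the hand-in returned no verdict.

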